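# Balance the flat reference plate on the master cylinder

## Robot

A 7-joint arm with a two-finger parallel gripper is mounted at the origin on the work surface. World frame = base frame: x ahead of the robot, y to its left, z up, the work surface at z = 0. Lengths are in mm, angles in degrees, forces in N, time in s.
With the tool pointing down it reaches from about 400 to 900 mm from the base axis. Payload 5.5 kg.
Tool frame: the origin (TCP) lies on the centre line of the jaws, within the pads' length; the fingertips stand 22 mm ahead of it and the grasp point (between the pads) lies 3 mm ahead of it; z points along the fingers, y is the direction in which the jaws open and shut (so a half turn about z gives the same grasp; the last joint's range is limited). The gripper opens to 92 mm and grips with 3 to 60 N. Pads are 19 mm wide; open, the fingers measure 130 mm over their backs; the gripper's body (75 mm by 190 mm) begins 47 mm behind the grasp point.
Start: joints at [-49.378, 28.699, -24.465, 88.831, 12.651, 65.22, -12.049], TCP at [280.231, 586.489, 248.729] pointing down, gripper open.
Joint ranges: [-164.97, 164.97], [-17.58, 116.51], [-87.97, 89.64], [11.32, 138.91], [-80.73, 260.73], [10.89, 115.49], [-147.41, 147.41]. Speed limits (degrees/s): [147.25, 147.25, 180, 180, 180, 180, 180].

## Interface

Orientations are given as [roll, pitch, yaw] about the fixed x, y, z axes, in that order (R = Rz(yaw) Ry(pitch) Rx(roll)).
In Python, from rig import robot, read_camera, camera_params, workorder, trace, landmark_of gives the robot as it stands. The module is installed in compiled form; this text tells all that it offers.
- The arm moves only by the tool jog_arm, never from a script. Its argument "plan" is a list of rows, each an object with "gripper": the finger opening in mm, from 0 to 91.8; "delta_pos": the shift along the tool's x, y, z in mm, a list of three; "spin": the turn about the tool's z in degrees. A call has exactly 8 rows; each row shifts and turns the pose as measured when the row begins, along the tool's axes as they then stand; what a row does not reach is not made up. A row lasts 1/10 s, in which the tool goes at most 50 mm and 8.59 degrees, less where a joint would pass 70% of its speed; a pose out of reach is approached as far as the arm can. A call with a gripper value outside its range is refused whole. The fingers move at their own pace and stop on an object; "newtons" is the grip in N (left out, the last holds). Time passes only in rows, so rows that do not move let the fingers close, or fill a call up. It gives the time, the measured TCP pose, the force and the opening at its end, in the units of the state.
- robot.get_state(): the state, without advancing time (a new reading comes with each control period).
- read_camera(name): name is "scene" or "top"; returns the picture (480x640x3 uint8, blue, green, red); there is no depth.
- camera_params(name): a dict with "K" (3x3 intrinsics, pixels), "camera_from_world" (4x4, takes a point from world to camera coordinates). Camera axes: x right, y up, looking along -z (the intrinsics and any distortion apply to the point x, -y, -z); pixel columns grow to the right and rows downward; lengths in mm; the calibration is good to about 2 mm. A picture is of the moment at which its call begins. camera_params takes no time and is no camera call.
- workorder.hand_in(): hands the job in, once; it reports no verdict.
Trained networks look in the newest picture that a camera, given by its name, has taken for a name from the list of things; names that differ only in an ending like _2 or _b are one class to them, and where a whole thing is asked for, a point or a joint stands for the part that bears it (a point fixed in the world has none). Each returns a list of dicts, best first, with "confidence" (0 to 1); they miss things now and then, are a little off and sometimes report something else, mostly with a low value. They report only what shows in the picture. A call takes as long as a camera call. They do not tell look-alikes from the thing itself.
- trace(camera, label): "mask" (480x640 bool, what is visible of it).
- landmark_of(camera, label): "point" ([x, y, z] in mm, in world coordinates, good to about 4 mm: a listed point, or the origin of a listed thing).
The state is a dict: "time": time; "q": joint angles; "joint_vel": joint speeds; "joint_efforts": joint torques, N m; "tool_pos": TCP position; "tcp_rot": TCP orientation; "force": force on the tool from outside, world axes, zero at the start; "moment": the same for the moment, N m; "opening": finger opening in mm.
Only numpy, scipy, OpenCV 4.12 (cv2) and the standard library are available. Lean on these libraries where they do the work, as an engineer would, in place of code of your own. Each camera call takes 0.05 s, during which the arm holds its last target. There are 200 camera calls.

## Task

Set up the levelling check: take the wide steel master cylinder that stands on the bench and lay it gently on its side in the V cradle, centred along it. Then slide the flat aluminium plate, without lifting it, off the loading ledge until it balances on the cylinder's round top alone, squarely across it, about level and clear of the ledge. Leave the slim cylinder, the ring gauge, the wooden gauge case and the dial indicator where they are.

Things in the scene. Friction and masses are not known exactly. Their poses are not given: they have to be found in the camera images.
- stand: Fixed grey stand: base plate 315 x 140 x 12 mm (x -263 to +52 mm in its frame) with a V cradle and a loading ledge. Origin on the bench below the middle of the V; x = sliding direction from ledge to cradle, y along the V groove, z up. The master cylinder lying in the V has its axis at x=0, z=65 mm and its crown at z=97 mm.
- cradle (a point): Where the middle of the lying master cylinder belongs: 65 mm above the stand's origin. The V: two steel faces at 45 deg, 100 mm long along y, 59 mm wide over all, upper edges 45 mm above the bench, free space on both sides for fingers (ledge edge 61 mm from the axis).
- ledge_edge (a point): Middle of the upper edge of the loading ledge facing the cradle, at stand x=-61, y=0, z=98 mm (1 mm above the crown). The ledge is a flat table 195 mm long (stand x -256 to -61), 130 mm wide in y, 14 mm thick, on posts.
- master: Wide steel master cylinder, 64 mm diameter, 110 mm long, closed ends with a dark bore disc, about 0.6 kg, standing upright on the bench. Origin at the centre of the end it stands on at the start; its z axis is the cylinder's axis, pointing to the other end.
- master_mid (a point): Middle of the master cylinder, on its axis, 55 mm from either end.
- plate: Flat plain aluminium plate, 120 mm (its x) by 96 mm (its y) by 10 mm thick (its z), about 0.3 kg, lying on the loading ledge with its x roughly along the stand's x. Origin at the centre of its underside; centre of mass in the middle of the plate. Too wide to be grasped across.
- slim: Bystander: slim steel cylinder, 42 mm diameter, 110 mm tall, upright. Origin at the centre of its foot.
- ring_gauge: Bystander: steel ring gauge lying flat, 72 mm outside, 36 mm bore, 28 mm high. Origin at the centre of its underside.
- gauge_case: Bystander: closed wooden gauge case, 130 x 80 x 45 mm (x, y, z), 0.9 kg, near one end of the V cradle. Origin at the centre of its underside.
- indicator: Bystander: dial indicator on a block stand near the other end of the V cradle: block 50 x 56 x 55 mm, 12 mm post up to 175 mm, a bar at 165 mm carrying a 52 mm dial 55 mm to its +x side. Origin at the centre of the block's underside; 0.95 kg, tips easily.
Things that resemble listed ones, but are neither listed nor needed, are in the scene too. Several things have the shape of the plate; the one meant has the colours described above.

How it is judged:
By the outcome, as a careful person would: the job done as asked, in the order asked, and still so for the second after the job is handed in, with the robot touching nothing.
It also fails if it takes over 56 s, if anything falls off the work surface, if the arm or the gripper's body presses on something with over 40 N, if the wrist force passes 120 N, or if a joint passes its speed limit or range.

## Working session

There is one attempt and no reset: what is moved stays moved. The work goes in short steps, Python scripts to look and compute and a tool call to move; the robot and the scene stay as the last step left them, time stands still between calls to the robot, and variables do not carry over. Pictures are saved under pics/ and viewed, about 8 in all and at most 12, crops included, and the job is handed in when it is done.

Besides the shell and the picture viewer there is one more tool, called by a JSON object that holds its "op" and its "data". jog_arm: Moves the arm, as the interface text tells. Its arguments: {"type":"object","properties":{"plan":{"type":"array"},"newtons":{"type":"number"}},"required":["plan"]}

```bash
mkdir -p pics
python3 - <<'E'
from rig import *
import cv2
for c in("scene","top"):
    cv2.imwrite(f"pics/{c}0.png",read_camera(c))
    p=camera_params(c);print(c,p)
    for n in("stand","cradle","ledge_edge","master","master_mid","plate","slim","ring_gauge","gauge_case","indicator"):
        try:print(n,[(round(d["confidence"],2),[round(float(v)) for v in d["point"]]) for d in landmark_of(c,n)][:4])
        except Exception as e:print(n,e)
s=robot.get_state();print(s["time"],s["tool_pos"],s["tcp_rot"],s["opening"],s["force"])
E
```

```text
scene {'K': array([[473.3519636 ,   0.        , 319.84860962],
       [  0.        , 473.3519636 , 231.78081211],
       [  0.        ,   0.        ,   1.        ]]), 'camera_from_world': array([[-8.38264872e-01,  5.45182211e-01, -9.40005757e-03,
         4.41610541e+02],
       [-4.30989880e-01, -6.51927130e-01,  6.23890007e-01,
         5.74640050e+01],
       [ 3.34005581e-01,  5.27036407e-01,  7.81455628e-01,
        -1.48856663e+03],
       [ 0.00000000e+00,  0.00000000e+00,  0.00000000e+00,
         1.00000000e+00]])}
stand [(0.63, [664, -129, 0])]
cradle [(0.88, [663, -134, 65])]
ledge_edge [(0.77, [603, -143, 98])]
master [(0.81, [451, 175, -3])]
master_mid [(0.71, [450, 178, 58]), (0.17, [515, -160, 97])]
plate [(0.77, [191, -347, -4]), (0.76, [316, -567, 1]), (0.71, [414, -356, -2]), (0.57, [513, -163, 98])]
slim [(0.62, [579, 173, -1])]
ring_gauge []
gauge_case [(0.71, [674, -324, 4])]
indicator [(0.57, [676, 32, -1])]
top {'K': array([[612.12694406,   0.        , 319.14764926],
       [  0.        , 612.12694406, 240.4226504 ],
       [  0.        ,   0.        ,   1.    
[... 253 characters left out ...]
e-01,
        -1.51479401e+03],
       [ 0.00000000e+00,  0.00000000e+00,  0.00000000e+00,
         1.00000000e+00]])}
stand [(0.72, [668, -132, 1])]
cradle [(0.95, [665, -136, 67])]
ledge_edge [(0.78, [602, -143, 100])]
master [(0.95, [449, 179, 2])]
master_mid [(0.78, [445, 179, 54])]
plate [(0.79, [520, -159, 95]), (0.77, [191, -344, 2]), (0.66, [412, -354, 0]), (0.66, [320, -565, 1])]
slim [(0.77, [578, 174, 1])]
ring_gauge [(0.74, [543, 325, 5]), (0.17, [662, -136, 67])]
gauge_case [(0.8, [673, -318, 6])]
indicator [(0.77, [676, 35, -1])]
1.1 [280.21896609 586.49230968 248.72709451] [-1.79999610e+02 -2.18832482e-03  1.54458756e+02] 91.70365622749102 [ 0.06967262 -0.04882337 -0.15172922]
```

View pics/scene0.png

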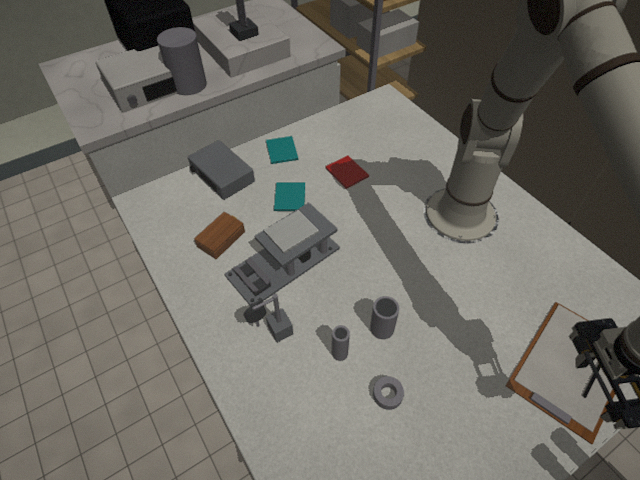

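View pics/top0.png

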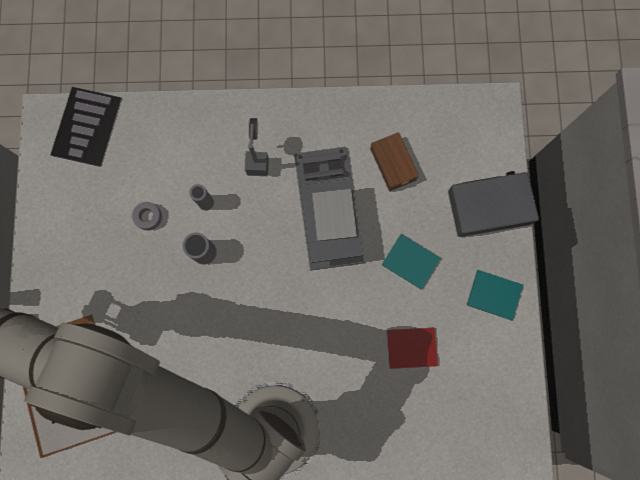

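The top view shows the stand at about (335,210) px, with the grey aluminium plate on its ledge at (335,215). The master is at (198,247), the slim cylinder at (200,195), and the teal and red plates are decoys. Next I'll rectify the stand area to get its yaw.

```bash
cat > h.py <<'E'
import numpy as np, cv2
from rig import *
def proj(c,P):
    p=camera_params(c);P=np.atleast_2d(P).astype(float)
    X=(p["camera_from_world"]@np.c_[P,np.ones(len(P))].T)[:3]
    x=p["K"]@np.array([X[0],-X[1],-X[2]]);return (x[:2]/x[2]).T
def rect(img,c,z,x0,x1,y0,y1,s):
    # output: column = (y1-y)*s, row=(x1-x)*s
    W=np.float32([[x1,y1],[x1,y0],[x0,y0],[x0,y1]])
    src=np.float32(proj(c,np.c_[W,np.full(4,z)]))
    w,h=int((y1-y0)*s),int((x1-x0)*s)
    return cv2.warpPerspective(img,cv2.getPerspectiveTransform(src,np.float32([[0,0],[w,0],[w,h],[0,h]])),(w,h),flags=cv2.INTER_CUBIC)
def st():
    s=robot.get_state();print(round(s["time"],2),np.round(s["tool_pos"],1),np.round(s["tcp_rot"],2),"F",np.round(s["force"],1),"op",round(s["opening"],1));return s
E
python3 - <<'E'
from h import *
im=read_camera("top")
for n,z in(("plate",108),("stand",12)):
    for d in trace("top",n)[:5]:
        m=d["mask"].astype(np.uint8)*255
        r=rect(m,"top",z,380,760,-300,40,2)
        c,_=cv2.findContours((r>127).astype(np.uint8),0,1)
        if c:
            b=cv2.minAreaRect(max(c,key=cv2.contourArea));print(n,d["confidence"],"x",760-b[0][1]/2,"y",40-b[0][0]/2,"size",b[1][0]/2,b[1][1]/2,"ang",b[2])
cv2.imwrite("pics/r98.png",rect(im,"top",98,400,720,-240,0,2.2))
r12=rect(im,"top",12,400,720,-240,0,2.2)
a=cv2.imread("pics/r98.png");o=np.hstack([a,r12]);o=cv2.resize(o,None,fx=.75,fy=.75);print(o.shape);cv2.imwrite("pics/r.png",o)
E
```

```text
plate 0.92 x 516.9321899414062 y -160.0094757080078 size 124.0890884399414 98.33399200439453 ang 85.38934326171875
plate 0.66 x 406.75 y -286.25 size 52.5 26.5 ang 90.0
stand 0.73 x 558.7147064208984 y -148.79574584960938 size 320.1746826171875 145.5079345703125 ang 83.08453369140625
(528, 792, 3)
```

View pics/r.png

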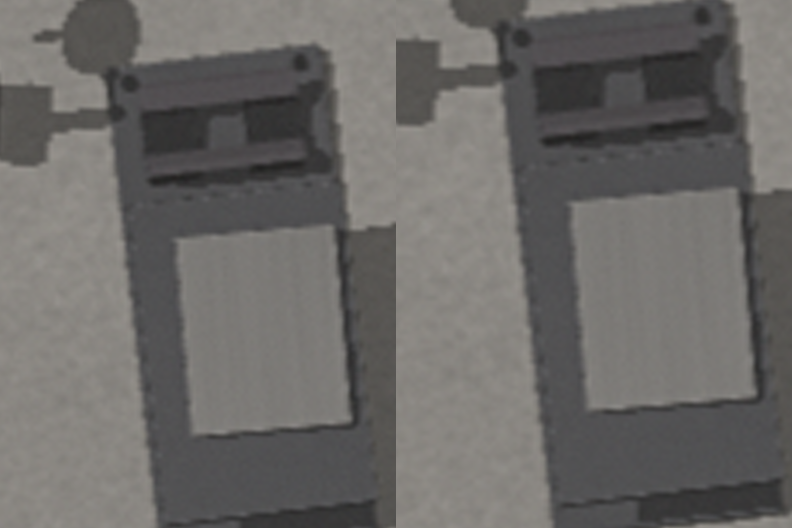

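The rectified view shows the light plate on the ledge, about 2° off square. The stand yaw is about 6.9°, the cradle is near (664,-135.5), and the plate centre is near (517,-160). Tool yaw 96.9 puts the jaws along stand x. I'll move towards the master now.

{"op": "jog_arm", "data": {"plan": [{"gripper":91.8,"delta_pos":[-37.5,-32,0],"spin":7.2},{"gripper":91.8,"delta_pos":[-41,-27,0],"spin":7.2},{"gripper":91.8,"delta_pos":[-44,-21.7,0],"spin":7.2},{"gripper":91.8,"delta_pos":[-46.6,-16,0],"spin":7.2},{"gripper":91.8,"delta_pos":[-48,-10,0],"spin":7.2},{"gripper":91.8,"delta_pos":[-49,-4,0],"spin":7.2},{"gripper":91.8,"delta_pos":[-49,2.3,0],"spin":7.2},{"gripper":91.8,"delta_pos":[-48.5,8.4,0],"spin":7.2}], "newtons": 15}}

```text
time: 2.05
tool_pos: [433.6, 225.0, 246.9]
tcp_rot: [-180.0, -0.5, 95.5]
force: [1.9, -0.6, 0.6]
opening: 91.7
```

{"op": "jog_arm", "data": {"plan": [{"gripper":91.8,"delta_pos":[-25,6,0],"spin":-0.7},{"gripper":91.8,"delta_pos":[-24,5.5,0],"spin":-0.7},{"gripper":91.8,"delta_pos":[0,0,20],"spin":0},{"gripper":91.8,"delta_pos":[0,0,30],"spin":0},{"gripper":91.8,"delta_pos":[0,0,30],"spin":0},{"gripper":91.8,"delta_pos":[0,0,10],"spin":0},{"gripper":91.8,"delta_pos":[0,0,0],"spin":0},{"gripper":91.8,"delta_pos":[0,0,0],"spin":0}]}}

```text
time: 2.85
tool_pos: [457.1, 166.6, 158.1]
tcp_rot: [179.5, -0.4, 95.8]
force: [1.0, -0.5, 0.5]
opening: 92.0
```

Run:
```python
from h import *
s=st();a=read_camera("scene");b=read_camera("top")
for c in("scene","top"):
    for n in("master","master_mid"):print(c,n,[(round(d["confidence"],2),np.round(d["point"])) for d in landmark_of(c,n)][:2])
a=cv2.resize(a[250:400,300:500],None,fx=2.5,fy=2.5);cv2.imwrite("pics/a1.png",a)
```

```text
2.85 [457.1 166.6 158.1] [179.48  -0.45  95.76] F [ 1.  -0.5  0.5] op 92.0
scene master [(0.76, array([451., 176.,   2.]))]
scene master_mid [(0.93, array([450., 179.,  60.]))]
top master [(0.63, array([449., 180.,  -2.]))]
top master_mid [(0.49, array([447., 176.,  53.]))]
```

{"op": "jog_arm", "data": {"plan": [{"gripper":91.8,"delta_pos":[6,-3.2,0],"spin":-0.5},{"gripper":91.8,"delta_pos":[5.7,-3.2,0],"spin":-0.5},{"gripper":91.8,"delta_pos":[0,0,0],"spin":0},{"gripper":91.8,"delta_pos":[0,0,15],"spin":0},{"gripper":91.8,"delta_pos":[0,0,20],"spin":0},{"gripper":91.8,"delta_pos":[0,0,20],"spin":0},{"gripper":91.8,"delta_pos":[0,0,10],"spin":0},{"gripper":91.8,"delta_pos":[0,0,0],"spin":0}]}}

```text
time: 3.95
tool_pos: [451.1, 181.6, 93.9]
tcp_rot: [179.1, -0.6, 97.0]
force: [-0.3, 0.6, 0.5]
opening: 91.9
```

{"op": "jog_arm", "data": {"plan": [{"gripper":91.8,"delta_pos":[-3.5,0,0],"spin":0},{"gripper":91.8,"delta_pos":[0,0,2],"spin":0},{"gripper":50,"delta_pos":[0,0,0],"spin":0},{"gripper":50,"delta_pos":[0,0,0],"spin":0},{"gripper":50,"delta_pos":[0,0,0],"spin":0},{"gripper":50,"delta_pos":[0,0,0],"spin":0},{"gripper":50,"delta_pos":[0,0,0],"spin":0},{"gripper":50,"delta_pos":[0,0,0],"spin":0}], "newtons": 12}}

```text
time: 4.75
tool_pos: [451.7, 178.1, 94.1]
tcp_rot: [179.0, -0.6, 97.0]
force: [-0.7, -0.8, 0.8]
opening: 64.1
```

{"op": "jog_arm", "data": {"plan": [{"gripper":50,"delta_pos":[-8,0,-1.8],"spin":0},{"gripper":50,"delta_pos":[-8,0,-1.4],"spin":0},{"gripper":50,"delta_pos":[-8,0,-0.6],"spin":0},{"gripper":50,"delta_pos":[-8,0,0],"spin":0},{"gripper":50,"delta_pos":[-8,0,0.6],"spin":0},{"gripper":50,"delta_pos":[-8,0,1.2],"spin":0},{"gripper":50,"delta_pos":[-8,0,1.9],"spin":0},{"gripper":50,"delta_pos":[0,0,0],"spin":0}]}}

```text
time: 5.55
tool_pos: [459.2, 119.0, 94.7]
tcp_rot: [179.0, -0.7, 97.0]
force: [0.4, -0.6, -6.5]
opening: 63.9
```

Run:
```python
from h import *
s=st();a=read_camera("scene")
a=cv2.resize(a[220:400,300:500],None,fx=2.5,fy=2.5);cv2.imwrite("pics/a2.png",a)
```

```text
5.55 [459.2 119.   94.7] [179.01  -0.72  96.99] F [ 0.4 -0.6 -6.5] op 63.9
```

View pics/a2.png

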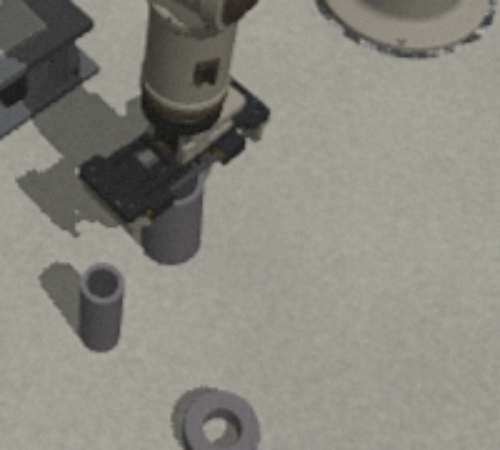

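The master is hanging almost upright (cylinder at about (172,230) in the crop) and its weight is on the gripper, so bench friction did not tip it. Instead I'll tip it in the pads by pushing its foot against the side of the fixed ledge.

{"op": "jog_arm", "data": {"plan": [{"gripper":50,"delta_pos":[0,0,-15],"spin":0},{"gripper":50,"delta_pos":[0,0,-22],"spin":0},{"gripper":50,"delta_pos":[0,0,-22],"spin":0},{"gripper":50,"delta_pos":[-10,2,-16],"spin":0},{"gripper":50,"delta_pos":[-20,2,-6],"spin":0},{"gripper":50,"delta_pos":[-25,2,0],"spin":0},{"gripper":50,"delta_pos":[-25,2,0],"spin":0},{"gripper":50,"delta_pos":[-20,1,0],"spin":0}], "newtons": 16}}

```text
time: 6.4
tool_pos: [477.6, 17.7, 174.9]
tcp_rot: [179.2, -0.7, 97.5]
force: [-0.5, 1.0, -5.8]
opening: 63.7
```

{"op": "jog_arm", "data": {"plan": [{"gripper":50,"delta_pos":[-18,2,-2],"spin":0.3},{"gripper":50,"delta_pos":[-18,2,-2],"spin":0.3},{"gripper":50,"delta_pos":[-12,1,-2],"spin":0},{"gripper":50,"delta_pos":[-5,1,0],"spin":0},{"gripper":50,"delta_pos":[0,0,0],"spin":0},{"gripper":50,"delta_pos":[0,0,0],"spin":0},{"gripper":50,"delta_pos":[0,0,0],"spin":0},{"gripper":50,"delta_pos":[0,0,0],"spin":0}]}}

```text
time: 7.2
tool_pos: [488.1, -38.6, 177.8]
tcp_rot: [179.5, -0.7, 96.7]
force: [0.1, 0.2, -6.4]
opening: 64.1
```

Run:
```python
from h import *
s=st();a=read_camera("scene");read_camera("top")
for c in("scene","top"):
    for n in("master","master_mid"):print(c,n,[(round(d["confidence"],2),np.round(d["point"])) for d in landmark_of(c,n)][:2])
a=cv2.resize(a[160:340,220:420],None,fx=2.5,fy=2.5);cv2.imwrite("pics/a3.png",a)
```

```text
7.2 [488.1 -38.6 177.8] [179.49  -0.67  96.74] F [ 0.1  0.2 -6.4] op 64.1
scene master [(0.66, array([489., -31.,  86.])), (0.19, array([ 517., -160.,   97.]))]
scene master_mid [(0.74, array([492., -32., 143.]))]
top master []
top master_mid []
```

View pics/a3.png

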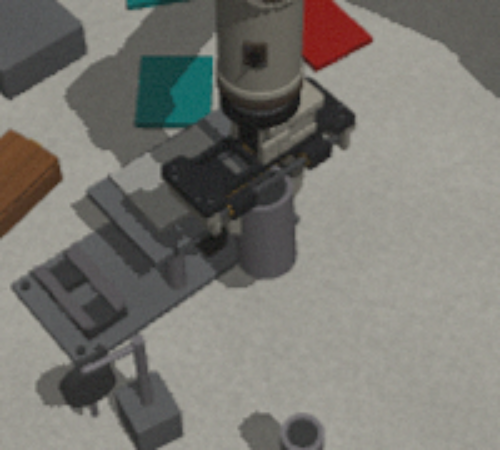

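The camera shows the master hanging upright at crop (268,235), just in front of the ledge side and below its top. I'll tip it against the ledge in an arc.

{"op": "jog_arm", "data": {"plan": [{"gripper":50,"delta_pos":[-8,0,0],"spin":0},{"gripper":50,"delta_pos":[-7,0,0],"spin":0},{"gripper":50,"delta_pos":[-6,0,0],"spin":0},{"gripper":50,"delta_pos":[-7,0,-2],"spin":0},{"gripper":50,"delta_pos":[-7,0,-2],"spin":0},{"gripper":50,"delta_pos":[-7,0,-1.3],"spin":0},{"gripper":50,"delta_pos":[-7,0,-0.6],"spin":0},{"gripper":50,"delta_pos":[-7,0,0],"spin":0}]}}

```text
time: 8.3
tool_pos: [494.9, -97.2, 183.8]
tcp_rot: [179.5, -0.8, 96.8]
force: [-1.4, 2.4, -3.3]
opening: 63.6
```

{"op": "jog_arm", "data": {"plan": [{"gripper":50,"delta_pos":[-6,0,0.5],"spin":0},{"gripper":50,"delta_pos":[-7,0,1],"spin":0},{"gripper":50,"delta_pos":[-7,0,1.6],"spin":0},{"gripper":50,"delta_pos":[-6.8,0,2.2],"spin":0},{"gripper":50,"delta_pos":[-6.5,0,2.9],"spin":0},{"gripper":50,"delta_pos":[-6,0,3.6],"spin":0},{"gripper":50,"delta_pos":[-5,0,3.8],"spin":0},{"gripper":50,"delta_pos":[0,0,0],"spin":0}]}}

```text
time: 9.1
tool_pos: [501.2, -147.6, 166.6]
tcp_rot: [179.4, -0.7, 96.6]
force: [-0.4, 1.7, -3.1]
opening: 63.5
```

Run:
```python
from h import *
s=st();a=read_camera("scene")
for c in("scene",):
    for n in("master","master_mid"):print(c,n,[(round(d["confidence"],2),np.round(d["point"])) for d in landmark_of(c,n)][:2])
a=cv2.resize(a[160:310,220:420],None,fx=3,fy=3);cv2.imwrite("pics/a4.png",a)
```

```text
9.1 [ 501.2 -147.6  166.6] [179.45  -0.71  96.64] F [-0.4  1.7 -3.1] op 63.5
scene master [(0.82, array([493., -61., 116.]))]
scene master_mid [(0.63, array([ 499., -107.,  150.]))]
```

View pics/a4.png

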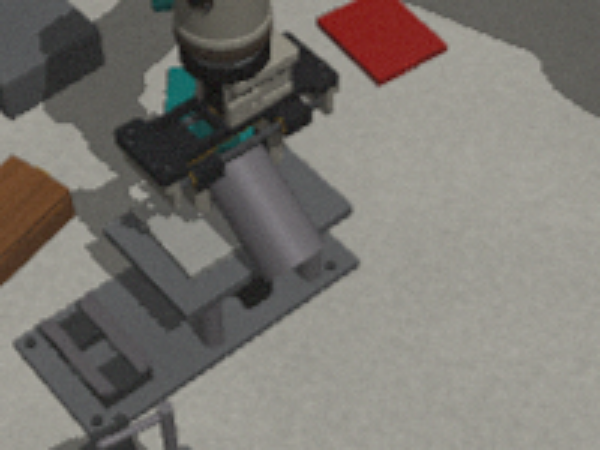

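The master is tilted about 60° against the ledge edge (crop (265,215)), with its top towards -y. I'll continue to about 75°, then grip harder and lift off.

{"op": "jog_arm", "data": {"plan": [{"gripper":50,"delta_pos":[-4.5,0,3.5],"spin":0},{"gripper":50,"delta_pos":[-4.2,0,4.2],"spin":0},{"gripper":50,"delta_pos":[-3.6,0,4.8],"spin":0},{"gripper":50,"delta_pos":[-1,0,1.5],"spin":0},{"gripper":50,"delta_pos":[0,0,0],"spin":0},{"gripper":50,"delta_pos":[0,0,0],"spin":0},{"gripper":50,"delta_pos":[0,0,0],"spin":0},{"gripper":50,"delta_pos":[0,0,0],"spin":0}]}}

```text
time: 10.05
tool_pos: [504.0, -161.0, 153.4]
tcp_rot: [179.3, -0.6, 96.8]
force: [-1.7, 1.1, -0.1]
opening: 63.7
```

{"op": "jog_arm", "data": {"plan": [{"gripper":50,"delta_pos":[0,0,0],"spin":0},{"gripper":50,"delta_pos":[0,0,0],"spin":0},{"gripper":50,"delta_pos":[0,0,0],"spin":0},{"gripper":50,"delta_pos":[0,0,-5],"spin":0},{"gripper":50,"delta_pos":[0,0,-10],"spin":0},{"gripper":50,"delta_pos":[0,0,-15],"spin":0},{"gripper":50,"delta_pos":[0,0,-15],"spin":0},{"gripper":50,"delta_pos":[0,0,-5],"spin":0}], "newtons": 45}}

```text
time: 10.85
tool_pos: [501.9, -162.2, 204.1]
tcp_rot: [179.5, -0.6, 96.8]
force: [1.0, -1.5, -6.2]
opening: 63.0
```

Run:
```python
from h import *
s=st();a=read_camera("scene")
for c in("scene",):
    for n in("master","master_mid"):print(c,n,[(round(d["confidence"],2),np.round(d["point"])) for d in landmark_of(c,n)][:2])
```

```text
10.85 [ 501.9 -162.2  204.1] [179.53  -0.59  96.79] F [ 1.  -1.5 -6.2] op 63.0
scene master [(0.7, array([494., -68., 166.]))]
scene master_mid [(0.63, array([ 499., -119.,  194.]))]
```

{"op": "jog_arm", "data": {"plan": [{"gripper":50,"delta_pos":[-2,15,0],"spin":0},{"gripper":50,"delta_pos":[-2,25,0],"spin":0},{"gripper":50,"delta_pos":[-2,30,0],"spin":0},{"gripper":50,"delta_pos":[-3,30,0],"spin":0},{"gripper":50,"delta_pos":[-2,25,0],"spin":0},{"gripper":50,"delta_pos":[-2,17,0],"spin":0},{"gripper":50,"delta_pos":[0,5,0],"spin":0},{"gripper":50,"delta_pos":[0,0,0],"spin":0}]}}

```text
time: 11.8
tool_pos: [646.9, -156.5, 191.4]
tcp_rot: [-179.4, -0.9, 96.7]
force: [0.1, 0.7, -6.5]
opening: 63.3
```

```bash
cat >> h.py <<'E'
S=np.array([664.,-135.5]);YW=np.deg2rad(6.9)
def stand(s=None):
    s=s or st();d=s["tool_pos"][:2]-S;print("TCP in stand x,y:",np.round([d@[np.cos(YW),np.sin(YW)],d@[-np.sin(YW),np.cos(YW)]],1))
E
python3 - <<'E'
from h import *
stand();a=read_camera("scene");read_camera("top")
for c in("scene","top"):
    for n in("master","master_mid","cradle"):print(c,n,[(round(d["confidence"],2),np.round(d["point"])) for d in landmark_of(c,n)][:2])
E
```

```text
11.8 [ 646.9 -156.5  191.4] [-179.43   -0.92   96.72] F [ 0.1  0.7 -6.5] op 63.3
TCP in stand x,y: [-19.5 -18.8]
scene master [(0.57, array([634., -63., 155.])), (0.38, array([579., 173.,  -1.]))]
scene master_mid [(0.93, array([ 644., -110.,  182.]))]
scene cradle [(0.64, array([ 665., -134.,   61.]))]
top master [(0.47, array([632., -61., 154.]))]
top master_mid []
top cradle []
```

{"op": "jog_arm", "data": {"plan": [{"gripper":50,"delta_pos":[-1,8,0],"spin":0},{"gripper":50,"delta_pos":[-1,8,5],"spin":0},{"gripper":50,"delta_pos":[0,3,12],"spin":0},{"gripper":50,"delta_pos":[0,0,15],"spin":0},{"gripper":50,"delta_pos":[0,0,15],"spin":0},{"gripper":50,"delta_pos":[0,0,12],"spin":0},{"gripper":50,"delta_pos":[0,0,5],"spin":0},{"gripper":50,"delta_pos":[0,0,0],"spin":0}]}}

```text
time: 13.0
tool_pos: [665.5, -155.7, 121.4]
tcp_rot: [-179.4, -0.9, 96.7]
force: [-0.4, -0.3, -5.7]
opening: 63.4
```

Run:
```python
from h import *
stand();a=read_camera("scene");b=read_camera("top")
for c in("scene","top"):
    for n in("master","master_mid"):print(c,n,[(round(d["confidence"],2),np.round(d["point"])) for d in landmark_of(c,n)][:2])
a=cv2.resize(a[190:340,190:350],None,fx=2.6,fy=2.6);b=cv2.resize(b[100:250,240:400],None,fx=2.4,fy=2.6)
cv2.imwrite("pics/a5.png",np.hstack([a,b]))
```

```text
13.0 [ 665.5 -155.7  121.4] [-179.39   -0.92   96.66] F [-0.4 -0.3 -5.7] op 63.4
TCP in stand x,y: [ -0.9 -20.3]
scene master [(0.98, array([654., -61.,  82.]))]
scene master_mid [(0.72, array([ 663., -110.,  110.])), (0.46, array([ 666., -132.,   -2.]))]
top master [(0.47, array([652., -60.,  84.]))]
top master_mid []
```

View pics/a5.png

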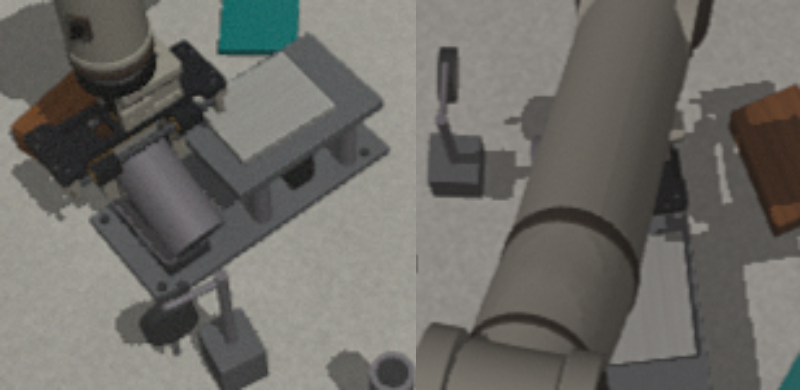

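The left crop shows the master tilted above the V with its low end over the groove at (195,240). The plate is undisturbed. I'll lower the low end onto the V end, then lay it down along an arc.

{"op": "jog_arm", "data": {"plan": [{"gripper":50,"delta_pos":[-4,1,5],"spin":0},{"gripper":50,"delta_pos":[-4,0,6],"spin":0},{"gripper":50,"delta_pos":[-3,0,5],"spin":0},{"gripper":50,"delta_pos":[0,0,0],"spin":0},{"gripper":50,"delta_pos":[0,0,0],"spin":0},{"gripper":50,"delta_pos":[-0.5,0,2],"spin":0},{"gripper":50,"delta_pos":[-1,0,2],"spin":0},{"gripper":50,"delta_pos":[0,0,0],"spin":0}]}}

```text
time: 14.1
tool_pos: [670.7, -170.0, 103.9]
tcp_rot: [-179.8, -0.8, 96.6]
force: [0.2, 0.4, -5.9]
opening: 62.9
```

{"op": "jog_arm", "data": {"plan": [{"gripper":50,"delta_pos":[1,-2,2],"spin":0},{"gripper":50,"delta_pos":[0,0,3],"spin":0},{"gripper":50,"delta_pos":[-1,0,3],"spin":0},{"gripper":50,"delta_pos":[-1,0,3],"spin":0},{"gripper":50,"delta_pos":[-1.5,0,3],"spin":0},{"gripper":50,"delta_pos":[-1.5,0,3],"spin":0},{"gripper":50,"delta_pos":[-1,0,3],"spin":0},{"gripper":50,"delta_pos":[0,0,0],"spin":0}], "newtons": 25}}

```text
time: 14.9
tool_pos: [670.2, -179.3, 86.0]
tcp_rot: [-180.0, -0.5, 96.5]
force: [-1.5, -1.8, -0.8]
opening: 63.7
```

Run:
```python
from h import *
stand();a=read_camera("scene");b=read_camera("top")
for c in("scene","top"):
    for n in("master","master_mid"):print(c,n,[(round(d["confidence"],2),np.round(d["point"])) for d in landmark_of(c,n)][:2])
```

```text
14.9 [ 670.2 -179.3   86. ] [-179.98   -0.53   96.51] F [-1.5 -1.8 -0.8] op 63.7
TCP in stand x,y: [  0.9 -44.2]
scene master [(0.63, array([659., -78.,  65.]))]
scene master_mid [(0.57, array([ 667., -130.,   79.]))]
top master [(0.62, array([658., -79.,  65.])), (0.49, array([543., 325.,   1.]))]
top master_mid []
```

{"op": "jog_arm", "data": {"plan": [{"gripper":50,"delta_pos":[-0.5,-0.5,2],"spin":0},{"gripper":50,"delta_pos":[-0.5,0,3],"spin":0},{"gripper":50,"delta_pos":[0,0,3],"spin":0},{"gripper":50,"delta_pos":[0,0,3],"spin":0},{"gripper":50,"delta_pos":[0,0,2],"spin":0},{"gripper":50,"delta_pos":[0,0,1.5],"spin":0},{"gripper":50,"delta_pos":[0,0,0],"spin":0},{"gripper":50,"delta_pos":[0,0,0],"spin":0}], "newtons": 18}}

```text
time: 16.0
tool_pos: [670.7, -180.7, 70.9]
tcp_rot: [179.9, -0.4, 96.5]
force: [-0.8, -3.7, -0.7]
opening: 63.6
```

{"op": "jog_arm", "data": {"plan": [{"gripper":50,"delta_pos":[0,0,1.5],"spin":0},{"gripper":50,"delta_pos":[0,0,1],"spin":0},{"gripper":50,"delta_pos":[0,0,0.7],"spin":0},{"gripper":50,"delta_pos":[0,0,0],"spin":0},{"gripper":50,"delta_pos":[0,0,0],"spin":0},{"gripper":50,"delta_pos":[0,0,0],"spin":0},{"gripper":50,"delta_pos":[0,0,0],"spin":0},{"gripper":50,"delta_pos":[0,0,0],"spin":0}], "newtons": 8}}

```text
time: 16.8
tool_pos: [670.7, -180.3, 67.3]
tcp_rot: [179.9, -0.5, 96.5]
force: [-1.8, -1.7, -2.4]
opening: 63.9
```

Run:
```python
from h import *
stand();a=read_camera("scene");b=read_camera("top")
for c in("scene","top"):
    for n in("master","master_mid"):print(c,n,[(round(d["confidence"],2),np.round(d["point"])) for d in landmark_of(c,n)][:2])
a=cv2.resize(a[190:340,190:350],None,fx=2.6,fy=2.6);b=cv2.resize(b[100:250,240:400],None,fx=2.4,fy=2.6)
cv2.imwrite("pics/a6.png",np.hstack([a,b]))
```

```text
16.8 [ 670.7 -180.3   67.3] [179.9   -0.46  96.53] F [-1.8 -1.7 -2.4] op 63.9
TCP in stand x,y: [  1.3 -45.3]
scene master [(0.95, array([658., -76.,  64.])), (0.69, array([ 600., -139.,   98.]))]
scene master_mid [(0.7, array([ 666., -132.,   75.]))]
top master [(0.5, array([658., -76.,  66.]))]
top master_mid [(0.31, array([676.,  34.,   0.]))]
```

View pics/a6.png

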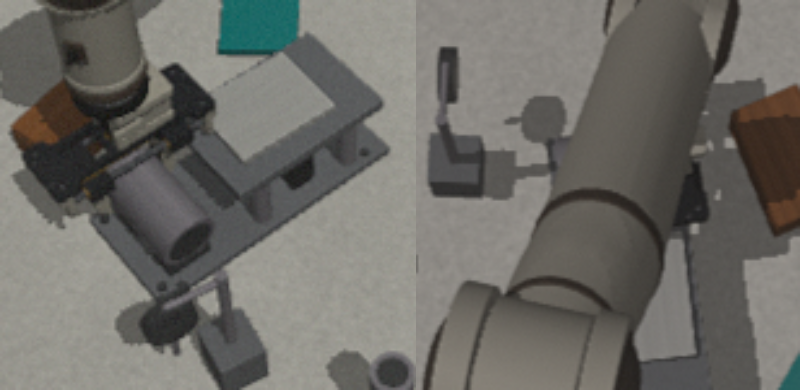

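The master is almost flat in the V, but the gripper still bears about 2.4 N. I'll ease the grip to 3 N so it settles, then open just wider than the cylinder.

{"op": "jog_arm", "data": {"plan": [{"gripper":60,"delta_pos":[0,0,0],"spin":0},{"gripper":60,"delta_pos":[0,0,0],"spin":0},{"gripper":60,"delta_pos":[0,0,0],"spin":0},{"gripper":60,"delta_pos":[0,0,0],"spin":0},{"gripper":65,"delta_pos":[0,0,0],"spin":0},{"gripper":66,"delta_pos":[0,0,0],"spin":0},{"gripper":68,"delta_pos":[0,0,0],"spin":0},{"gripper":68,"delta_pos":[0,0,0],"spin":0}], "newtons": 3}}

```text
time: 17.9
tool_pos: [670.9, -177.8, 67.6]
tcp_rot: [179.9, -0.6, 96.6]
force: [-1.1, -1.2, -0.5]
opening: 68.2
```

Run:
```python
from h import *
stand();a=read_camera("scene");b=read_camera("top")
for c in("scene","top"):
    for n in("master","master_mid"):print(c,n,[(round(d["confidence"],2),np.round(d["point"])) for d in landmark_of(c,n)][:2])
cv2.imwrite("pics/a7.png",cv2.resize(a[190:340,190:350],None,fx=4,fy=4))
```

```text
17.9 [ 670.9 -177.8   67.6] [179.9   -0.61  96.61] F [-1.1 -1.2 -0.5] op 68.2
TCP in stand x,y: [  1.8 -42.8]
scene master [(0.62, array([659., -83.,  67.]))]
scene master_mid [(0.71, array([ 665., -135.,   70.]))]
top master [(0.36, array([657., -79.,  68.]))]
top master_mid []
```

{"op": "jog_arm", "data": {"plan": [{"gripper":69,"delta_pos":[5,-0.5,-0.5],"spin":-0.2},{"gripper":69,"delta_pos":[9,0,0],"spin":0},{"gripper":69,"delta_pos":[10,0,0],"spin":0},{"gripper":69,"delta_pos":[9,0,0],"spin":0},{"gripper":69,"delta_pos":[7,0,0],"spin":0},{"gripper":69,"delta_pos":[2,0,0],"spin":0},{"gripper":69,"delta_pos":[0,0,0],"spin":0},{"gripper":69,"delta_pos":[0,0,0],"spin":0}]}}

```text
time: 19.0
tool_pos: [665.7, -130.4, 69.0]
tcp_rot: [179.8, -0.6, 97.0]
force: [-0.5, -0.4, 1.0]
opening: 68.9
```

{"op": "jog_arm", "data": {"plan": [{"gripper":66,"delta_pos":[0,0,0],"spin":0},{"gripper":60,"delta_pos":[0,0,0],"spin":0},{"gripper":60,"delta_pos":[0,0,0],"spin":0},{"gripper":60,"delta_pos":[0,0,0],"spin":0},{"gripper":60,"delta_pos":[0,0,0],"spin":0},{"gripper":60,"delta_pos":[0,0,0],"spin":0},{"gripper":60,"delta_pos":[0,0,0],"spin":0},{"gripper":60,"delta_pos":[0,0,0],"spin":0}], "newtons": 5}}

```text
time: 19.8
tool_pos: [663.2, -130.9, 68.5]
tcp_rot: [-179.9, -0.8, 96.9]
force: [-2.5, 1.3, 1.5]
opening: 64.0
```

Run:
```python
from h import *
stand()
```

```text
19.8 [ 663.2 -130.9   68.5] [-179.9    -0.76   96.86] F [-2.5  1.3  1.5] op 64.0
TCP in stand x,y: [-0.2  4.6]
```

{"op": "jog_arm", "data": {"plan": [{"gripper":60,"delta_pos":[0,0,0],"spin":0},{"gripper":60,"delta_pos":[0,0,0],"spin":0},{"gripper":60,"delta_pos":[0,0,0],"spin":0},{"gripper":60,"delta_pos":[0,0,0],"spin":0},{"gripper":60,"delta_pos":[0,0,0],"spin":0},{"gripper":60,"delta_pos":[0,0,0],"spin":0},{"gripper":60,"delta_pos":[0,0,0],"spin":0},{"gripper":60,"delta_pos":[0,0,0],"spin":0}]}}

```text
time: 20.6
tool_pos: [663.2, -130.9, 68.5]
tcp_rot: [-179.9, -0.8, 96.9]
force: [-1.5, 0.9, 1.5]
opening: 64.1
```

Run:
```python
from h import *
stand()
```

```text
20.6 [ 663.2 -130.9   68.5] [-179.89   -0.76   96.86] F [-1.5  0.9  1.5] op 64.1
TCP in stand x,y: [-0.2  4.7]
```

{"op": "jog_arm", "data": {"plan": [{"gripper":69,"delta_pos":[0,0,0],"spin":0},{"gripper":72,"delta_pos":[0,0,0],"spin":0},{"gripper":72,"delta_pos":[0,0,-5],"spin":0},{"gripper":72,"delta_pos":[0,0,-15],"spin":0},{"gripper":72,"delta_pos":[0,0,-30],"spin":0},{"gripper":72,"delta_pos":[0,0,-40],"spin":0},{"gripper":60,"delta_pos":[0,0,-30],"spin":4},{"gripper":40,"delta_pos":[0,-10,-5],"spin":8}]}}

```text
time: 21.4
tool_pos: [656.2, -134.2, 201.9]
tcp_rot: [179.9, -0.7, 84.6]
force: [0.2, 0.7, 0.4]
opening: 60.4
```

Run:
```python
from h import *
s=st();stand(s);print(np.round(s["q"]))
```

```text
21.4 [ 656.2 -134.2  201.9] [179.91  -0.68  84.55] F [0.2 0.7 0.4] op 60.4
TCP in stand x,y: [-7.5  2.2]
[ 5. 31.  6. 89. -5. 60.  8.]
```

{"op": "jog_arm", "data": {"plan": [{"gripper":0,"delta_pos":[-13.4,-13.8,0],"spin":8},{"gripper":0,"delta_pos":[-15.2,-11.8,0],"spin":8},{"gripper":0,"delta_pos":[-16.7,-9.6,0],"spin":8},{"gripper":0,"delta_pos":[-17.8,-7.1,0],"spin":8},{"gripper":0,"delta_pos":[-18.6,-4.6,0],"spin":8},{"gripper":0,"delta_pos":[-19,-2,0],"spin":8},{"gripper":0,"delta_pos":[-19,0.7,0],"spin":8},{"gripper":0,"delta_pos":[-19,3.3,0],"spin":8}], "newtons": 10}}

```text
time: 22.2
tool_pos: [537.9, -229.1, 216.1]
tcp_rot: [-179.9, -1.7, 18.1]
force: [-0.6, -0.4, -0.2]
opening: 0.7
```

Run:
```python
from h import *
s=st();stand(s)
```

```text
22.2 [ 537.9 -229.1  216.1] [-179.87   -1.73   18.13] F [-0.6 -0.4 -0.2] op 0.7
TCP in stand x,y: [-136.4  -77.7]
```

{"op": "jog_arm", "data": {"plan": [{"gripper":0,"delta_pos":[-3,3,0],"spin":5},{"gripper":0,"delta_pos":[-3,4,0],"spin":4},{"gripper":0,"delta_pos":[-2,2,0],"spin":1},{"gripper":0,"delta_pos":[0,0,15],"spin":0},{"gripper":0,"delta_pos":[0,0,20],"spin":0},{"gripper":0,"delta_pos":[0,0,22],"spin":0},{"gripper":0,"delta_pos":[0,0,15],"spin":0},{"gripper":0,"delta_pos":[0,0,0],"spin":0}]}}

```text
time: 23.0
tool_pos: [535.5, -240.8, 146.6]
tcp_rot: [-179.7, -2.3, 7.8]
force: [0.2, 0.0, -0.3]
opening: 0.9
```

Run:
```python
from h import *
s=st();stand(s)
im=read_camera("top");read_camera("scene")
for c in("top","scene"):print([(round(d["confidence"],2),np.round(d["point"])) for d in landmark_of(c,"master_mid")][:2])
for d in trace("top","plate")[:5]:
    r=rect(d["mask"].astype(np.uint8)*255,"top",108,380,760,-300,40,2)
    c,_=cv2.findContours((r>127).astype(np.uint8),0,1)
    if c:
        b=cv2.minAreaRect(max(c,key=cv2.contourArea));print(d["confidence"],"x",760-b[0][1]/2,"y",40-b[0][0]/2,"size",b[1][0]/2,b[1][1]/2,"ang",b[2])
```

```text
23.0 [ 535.5 -240.8  146.6] [-179.68   -2.31    7.82] F [ 0.2  0.  -0.3] op 0.9
TCP in stand x,y: [-140.3  -89.1]
[(0.81, array([ 660., -133.,   64.]))]
[(0.9, array([ 666., -134.,   69.]))]
0.58 x 408.0000305175781 y -284.9999694824219 size 54.99999237060547 28.999996185302734 ang 90.0
0.53 x 689.75 y 19.75 size 140.5 40.5 ang 90.0
```

{"op": "jog_arm", "data": {"plan": [{"gripper":0,"delta_pos":[-4,0,5],"spin":0.5},{"gripper":0,"delta_pos":[-4,0,7],"spin":0.4},{"gripper":0,"delta_pos":[-1,0,6],"spin":0},{"gripper":0,"delta_pos":[0,0,2],"spin":0},{"gripper":0,"delta_pos":[0,0,0],"spin":0},{"gripper":0,"delta_pos":[0,-4,0],"spin":0},{"gripper":0,"delta_pos":[0,-4,0],"spin":0},{"gripper":0,"delta_pos":[0,-2,0],"spin":0}]}}

```text
time: 24.05
tool_pos: [528.4, -233.8, 130.2]
tcp_rot: [-179.9, -2.8, 6.7]
force: [-1.0, 0.6, 0.2]
opening: 0.7
```

Run:
```python
from h import *
s=st();stand(s)
```

```text
24.05 [ 528.4 -233.8  130.2] [-179.89   -2.79    6.71] F [-1.   0.6  0.2] op 0.7
TCP in stand x,y: [-146.4  -81.3]
```

{"op": "jog_arm", "data": {"plan": [{"gripper":0,"delta_pos":[0,0,3],"spin":0},{"gripper":0,"delta_pos":[0,0,3],"spin":0},{"gripper":0,"delta_pos":[0,0,1],"spin":0},{"gripper":0,"delta_pos":[0,0,0],"spin":0},{"gripper":0,"delta_pos":[0,-3,0],"spin":0},{"gripper":0,"delta_pos":[0,-3,0],"spin":0},{"gripper":0,"delta_pos":[0,-2,0],"spin":0},{"gripper":0,"delta_pos":[0,0,0],"spin":0}]}}

```text
time: 24.85
tool_pos: [528.2, -224.4, 122.9]
tcp_rot: [-179.9, -2.8, 6.8]
force: [-0.7, 0.1, 0.2]
opening: 0.5
```

Run:
```python
from h import *
s=st();stand(s)
```

```text
24.85 [ 528.2 -224.4  122.9] [-179.89   -2.83    6.77] F [-0.7  0.1  0.2] op 0.5
TCP in stand x,y: [-145.5  -72. ]
```

{"op": "jog_arm", "data": {"plan": [{"gripper":0,"delta_pos":[0,-2,0],"spin":0},{"gripper":0,"delta_pos":[0,-1.5,0],"spin":0},{"gripper":0,"delta_pos":[0,-0.8,0],"spin":0},{"gripper":0,"delta_pos":[0,0,0],"spin":0},{"gripper":0,"delta_pos":[0,3,0],"spin":0},{"gripper":0,"delta_pos":[0,5,0],"spin":0},{"gripper":0,"delta_pos":[0,3,-5],"spin":0},{"gripper":0,"delta_pos":[0,0,-10],"spin":0}]}}

```text
time: 25.65
tool_pos: [527.5, -231.8, 137.6]
tcp_rot: [-179.9, -2.7, 6.8]
force: [-1.2, 0.1, 0.1]
opening: 0.4
```

Run:
```python
from h import *
s=st();stand(s);print(np.round(s["q"],1))
im=read_camera("scene")
for d in trace("scene","plate")[:6]:
    r=rect(d["mask"].astype(np.uint8)*255,"scene",108,380,760,-300,40,2)
    c,_=cv2.findContours((r>127).astype(np.uint8),0,1)
    if c:
        b=cv2.minAreaRect(max(c,key=cv2.contourArea));print(d["confidence"],"x",760-b[0][1]/2,"y",40-b[0][0]/2,"size",b[1][0]/2,b[1][1]/2,"ang",b[2])
```

```text
25.65 [ 527.5 -231.8  137.6] [-179.87   -2.71    6.76] F [-1.2  0.1  0.1] op 0.4
TCP in stand x,y: [-147.1  -79.2]
[  3.6  27.3  23.2 108.2 -16.9  45.4 -47.2]
0.72 x 520.8809814453125 y -156.62451171875 size 126.07652282714844 107.49788665771484 ang 85.17922973632812
0.55 x 422.45941162109375 y -280.79632568359375 size 64.92382049560547 41.905921936035156 ang 31.759479522705078
```

{"op": "jog_arm", "data": {"plan": [{"gripper":50,"delta_pos":[-4,0,-12],"spin":0},{"gripper":50,"delta_pos":[-10,-8,-8],"spin":0},{"gripper":50,"delta_pos":[-14,-14,0],"spin":0},{"gripper":50,"delta_pos":[-14,-15,0],"spin":0},{"gripper":50,"delta_pos":[-14,-15,0],"spin":0},{"gripper":50,"delta_pos":[-12,-12,0],"spin":0},{"gripper":50,"delta_pos":[-8,-6,0],"spin":0},{"gripper":50,"delta_pos":[0,0,0],"spin":0}]}}

```text
time: 26.55
tool_pos: [441.3, -170.5, 162.1]
tcp_rot: [180.0, -3.3, 6.8]
force: [-1.2, 0.0, -0.1]
opening: 49.9
```

Run:
```python
from h import *
s=st();stand(s)
```

```text
26.55 [ 441.3 -170.5  162.1] [179.98  -3.3    6.75] F [-1.2  0.  -0.1] op 49.9
TCP in stand x,y: [-225.3   -8. ]
```

{"op": "jog_arm", "data": {"plan": [{"gripper":50,"delta_pos":[-5,-3,0],"spin":0},{"gripper":50,"delta_pos":[-4,-3,5],"spin":0},{"gripper":50,"delta_pos":[-1,-1,9],"spin":0},{"gripper":50,"delta_pos":[0,0,9],"spin":0},{"gripper":50,"delta_pos":[0,0,8],"spin":0},{"gripper":50,"delta_pos":[0,0,4],"spin":0},{"gripper":50,"delta_pos":[0,0,1],"spin":0},{"gripper":50,"delta_pos":[0,0,0],"spin":0}]}}

```text
time: 27.35
tool_pos: [433.9, -166.3, 122.1]
tcp_rot: [179.9, -3.3, 6.7]
force: [-0.8, -0.9, -0.2]
opening: 50.0
```

Run:
```python
from h import *
s=st();stand(s)
a=read_camera("scene");b=read_camera("top")
a=cv2.resize(a[160:310,190:390],None,fx=4,fy=4);cv2.imwrite("pics/a8.png",a)
```

```text
27.35 [ 433.9 -166.3  122.1] [179.86  -3.32   6.67] F [-0.8 -0.9 -0.2] op 50.0
TCP in stand x,y: [-232.1   -2.9]
```

View pics/a8.png

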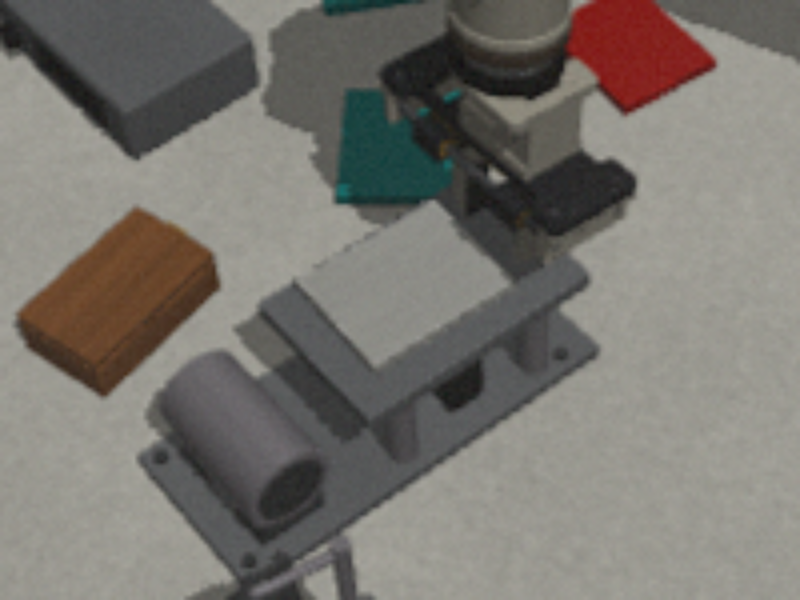

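The master lies in the V at (240,440). The plate is on the ledge at (400,285), and the fingers are down behind it. I'll start the push.

{"op": "jog_arm", "data": {"plan": [{"gripper":50,"delta_pos":[5,0,-0.5],"spin":0},{"gripper":50,"delta_pos":[6,0,-0.5],"spin":0},{"gripper":50,"delta_pos":[6,0,0],"spin":-0.2},{"gripper":50,"delta_pos":[8,0,0],"spin":0},{"gripper":50,"delta_pos":[10,0,0],"spin":0},{"gripper":50,"delta_pos":[10,0,0],"spin":0},{"gripper":50,"delta_pos":[10,0,0],"spin":0},{"gripper":50,"delta_pos":[10,0,0],"spin":0}]}}

```text
time: 28.25
tool_pos: [502.2, -157.6, 127.7]
tcp_rot: [179.9, -3.2, 6.9]
force: [-1.6, -0.5, -1.2]
opening: 50.2
```

Run:
```python
from h import *
s=st();stand(s)
```

```text
28.25 [ 502.2 -157.6  127.7] [179.91  -3.23   6.88] F [-1.6 -0.5 -1.2] op 50.2
TCP in stand x,y: [-163.3   -2.5]
```

{"op": "jog_arm", "data": {"plan": [{"gripper":50,"delta_pos":[3,0,2],"spin":0},{"gripper":50,"delta_pos":[5,0,1.6],"spin":0},{"gripper":50,"delta_pos":[7,0,0.7],"spin":0},{"gripper":50,"delta_pos":[8,0,0.5],"spin":0},{"gripper":50,"delta_pos":[8,0,0.5],"spin":0},{"gripper":50,"delta_pos":[8,0,0.5],"spin":0},{"gripper":50,"delta_pos":[7,0,0.4],"spin":0},{"gripper":50,"delta_pos":[5,0,0.3],"spin":0}]}}

```text
time: 29.05
tool_pos: [558.0, -151.2, 123.9]
tcp_rot: [179.9, -3.2, 6.9]
force: [-2.3, 0.6, -0.5]
opening: 50.0
```

Run:
```python
from h import *
s=st();stand(s)
```

```text
29.05 [ 558.  -151.2  123.9] [179.91  -3.21   6.88] F [-2.3  0.6 -0.5] op 50.0
TCP in stand x,y: [-107.2   -2.8]
```

{"op": "jog_arm", "data": {"plan": [{"gripper":50,"delta_pos":[5,0,0.4],"spin":0},{"gripper":50,"delta_pos":[5,0,0.3],"spin":0},{"gripper":50,"delta_pos":[4,0,0.3],"spin":0},{"gripper":50,"delta_pos":[3.5,0,0.2],"spin":0},{"gripper":50,"delta_pos":[3,0,0.2],"spin":0},{"gripper":50,"delta_pos":[2.5,0,0.2],"spin":0},{"gripper":50,"delta_pos":[2,0,0.1],"spin":0},{"gripper":50,"delta_pos":[0,0,0],"spin":0}]}}

```text
time: 29.85
tool_pos: [585.5, -147.7, 123.5]
tcp_rot: [179.9, -3.2, 6.9]
force: [-0.7, -0.7, 0.1]
opening: 50.1
```

Run:
```python
from h import *
s=st();stand(s)
b=read_camera("top");a=read_camera("scene")
d=trace("scene","plate");t=trace("top","plate")
print([ (x["confidence"],x["mask"].sum(), np.round(np.argwhere(x["mask"]).mean(0))) for x in d+t])
a=cv2.resize(a[220:320,210:350],None,fx=5,fy=5,interpolation=cv2.INTER_CUBIC);cv2.imwrite("pics/a9.png",a)
```

```text
29.85 [ 585.5 -147.7  123.5] [179.91  -3.21   6.9 ] F [-0.7 -0.7  0.1] op 50.1
TCP in stand x,y: [-79.4  -2.7]
[(0.96, np.int64(1463), array([258., 249.])), (0.91, np.int64(817), array([171., 346.])), (0.59, np.int64(458), array([193., 295.])), (0.59, np.int64(95), array([156., 292.])), (0.78, np.int64(1759), array([261., 411.])), (0.75, np.int64(1841), array([294., 495.])), (0.72, np.int64(1877), array([348., 412.]))]
```

View pics/a9.png

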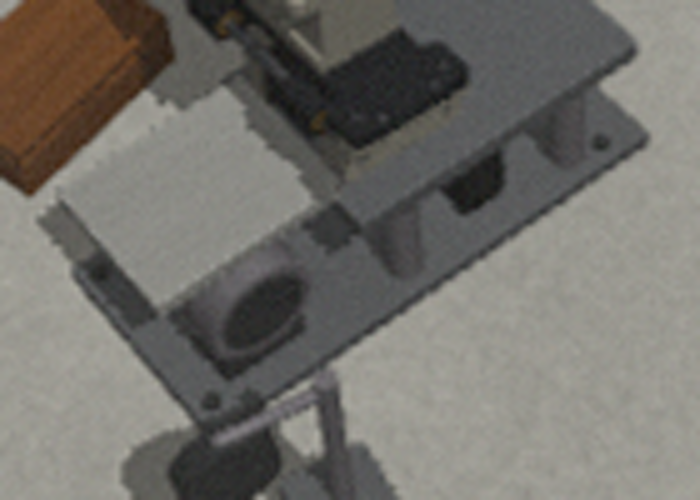

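The plate's front is over the cylinder and its rear edge is near the ledge edge (crop (320,200)). I'll measure plate edges against the ledge edge numerically, in stand coordinates.

```bash
cat >> h.py <<'E'
def swarp(img,c,z,x0,x1,y0,y1,s=4):
    W=np.array([[x0,y0],[x1,y0],[x1,y1],[x0,y1]],float)
    R=np.array([[np.cos(YW),-np.sin(YW)],[np.sin(YW),np.cos(YW)]])
    src=np.float32(proj(c,np.c_[W@R.T+S,np.full(4,z)]));w,h=int((x1-x0)*s),int((y1-y0)*s)
    return cv2.warpPerspective(img,cv2.getPerspectiveTransform(src,np.float32([[0,0],[w,0],[w,h],[0,h]])),(w,h),flags=cv2.INTER_LINEAR)
def prof(img,c,z,x0,x1,y0,y1,n=3,ax=0):
    g=cv2.GaussianBlur(swarp(img,c,z,x0,x1,y0,y1).mean(2).mean(ax)[None].astype(np.float32),(0,0),3)[0]
    d=np.gradient(g)*4;o=x0 if ax==0 else y0
    pk=[i for i in range(8,len(d)-8) if abs(d[i])==abs(d[i-8:i+9]).max()];pk=sorted(pk,key=lambda i:-abs(d[i]))[:n]
    return [(round(o+i/4,1),round(float(d[i]),1)) for i in sorted(pk)]
E
cat > m.py <<'E'
from h import *
stand()
for c in("scene","top"):
    a=read_camera(c)
    for y0 in(-40,-25,-10,5,20,33):print(c,"y",y0,"front z108",prof(a,c,108,30,75,y0,y0+10,2),"rear z108",prof(a,c,108,-80,-40,y0,y0+10,3))
    print("ledge z98",[prof(a,c,98,-75,-45,y,y+6,2) for y in(-62,52,57)])
    print("side",[prof(a,c,108,x,x+15,-75,75,4,1) for x in(-35,-10,20)])
E
python3 m.py
```

```text
30.05 [ 585.4 -147.7  123.5] [179.91  -3.22   6.89] F [ 0.3 -0.5 -0.2] op 49.7
TCP in stand x,y: [-79.5  -2.7]
scene y -40 front z108 [(52.8, -14.5), (71.5, 14.4)] rear z108 [(-73.8, 5.6), (-68.5, 7.0), (-56.8, 11.4)]
scene y -25 front z108 [(53.2, -13.3), (71.2, 12.5)] rear z108 [(-77.5, -1.5), (-68.0, 8.5), (-51.5, 8.5)]
scene y -10 front z108 [(53.2, -16.4), (72.0, 10.7)] rear z108 [(-77.5, -3.6), (-68.8, 9.1), (-50.8, 11.2)]
scene y 5 front z108 [(53.2, -16.8), (69.5, 8.9)] rear z108 [(-67.5, 7.7), (-59.2, -1.1), (-52.2, 10.5)]
scene y 20 front z108 [(53.5, -18.8), (69.5, 6.6)] rear z108 [(-74.5, -1.9), (-67.2, 4.9), (-50.0, 8.1)]
scene y 33 front z108 [(53.8, -17.8), (69.2, 6.8)] rear z108 [(-72.5, -4.3), (-66.5, 5.0), (-49.5, 10.4)]
ledge z98 [[(-71.0, 3.9), (-60.0, 11.6)], [(-61.2, -9.8), (-56.0, 2.3)], [(-61.5, -8.8), (-55.0, 2.0)]]
side [[(-63.2, 5.6), (-52.0, 3.6), (44.2, -9.3), (50.0, -3.9)], [(-53.0, -3.0), (44.2, -9.2), (50.8, 1.9), (65.5, -6.9)], [(-66.5, 16.4), (44.5, -8.9), (68.5, -4.2), (72.2, -4.0)]]
top y -40 front z108 [(42.8, 5.2), (63.5, -1.3)] rear z108 [(-76.5, 4.1), (-71.5, 3.6), (-59.2, 2.7)]
top y -25 front z108 [(53.0, 4.0), (62.2, -0.7)] rear z108 [(-69.8, 0.5), (-63.0, 0.4), (-52.5, 0.4)]
top y -10 front z108 [(63.2, -6.3), (72.5, 3.2)] rear z108 [(-72.0, 0.3), (-55.2, 0.4), (-47.8, 0.7)]
top y 5 front z108 [(49.2, -1.5), (54.2, 3.1)] rear z108 [(-61.2, 0.6), (-50.2, 0.7), (-44.5, 0.6)]
top y 20 front z108 [(36.8, 5.2), (69.2, -4.8)] rear z108 [(-67.0, 0.4), (-60.8, 0.9), (-48.0, 0.7)]
top y 33 front z108 [(48.5, -3.2), (63.0, 4.7)] rear z108 [(-73.2, 0.6), (-66.2, 0.7), (-48.0, 0.6)]
ledge z98 [[(-72.0, -0.4), (-59.5, 1.0)], [(-66.2, 0.9), (-58.5, 0.6)], [(-67.5, 0.5), (-58.2, 0.3)]]
side [[(-56.0, 9.5), (-45.2, -12.1), (-23.2, 0.6), (2.2, 0.9)], [(-72.2, 7.3), (-44.8, -7.9), (-36.5, 0.8), (-12.8, 0.6)], [(-64.5, 3.3), (-56.8, -1.8), (54.2, -3.6), (57.2, -3.7)]]
```

{"op": "jog_arm", "data": {"plan": [{"gripper":50,"delta_pos":[1,0,0.1],"spin":-0.4},{"gripper":50,"delta_pos":[1,0,0.1],"spin":-0.4},{"gripper":50,"delta_pos":[1,0,0.1],"spin":0},{"gripper":50,"delta_pos":[1,0,0.1],"spin":0},{"gripper":50,"delta_pos":[0.8,0,0],"spin":0},{"gripper":50,"delta_pos":[0.5,0,0],"spin":0},{"gripper":50,"delta_pos":[0,0,0],"spin":0},{"gripper":50,"delta_pos":[0,0,0],"spin":0}]}}

```text
time: 30.95
tool_pos: [589.4, -147.7, 123.3]
tcp_rot: [179.9, -3.1, 7.7]
force: [-2.3, -0.4, 1.7]
opening: 50.0
```

```bash
sed -i 's/("scene","top"):$/("scene",):/' m.py; python3 m.py
```

```text
30.95 [ 589.4 -147.7  123.3] [179.88  -3.06   7.71] F [-2.3 -0.4  1.7] op 50.0
TCP in stand x,y: [-75.5  -3.2]
scene y -40 front z108 [(36.8, -0.6), (57.0, -12.7)] rear z108 [(-63.0, 8.0), (-52.2, 10.3)]
scene y -25 front z108 [(57.2, -16.0), (61.5, 3.3)] rear z108 [(-77.2, -2.0), (-64.0, 8.9), (-48.2, 7.8)]
scene y -10 front z108 [(39.5, 0.6), (57.0, -15.6)] rear z108 [(-73.8, -2.3), (-64.8, 9.3), (-47.2, 12.0)]
scene y 5 front z108 [(57.2, -18.0), (67.0, 3.9)] rear z108 [(-77.0, 4.2), (-64.0, 7.7), (-48.2, 10.8)]
scene y 20 front z108 [(57.0, -20.4), (70.5, 3.4)] rear z108 [(-73.2, -1.3), (-63.8, 6.5), (-48.8, 11.4)]
scene y 33 front z108 [(37.2, -1.1), (56.8, -17.2)] rear z108 [(-69.0, -6.3), (-63.8, 5.4), (-47.5, 11.8)]
ledge z98 [[(-66.0, 6.2), (-55.8, 9.1)], [(-61.5, -9.4), (-55.8, 3.3)], [(-61.2, -9.7), (-56.8, 3.2)]]
side [[(-63.2, 3.1), (-52.2, 6.7), (44.2, -8.4), (50.5, -4.1)], [(-51.2, -2.1), (44.8, -9.1), (51.5, 1.6), (67.0, -6.9)], [(-66.5, 16.7), (-52.2, -2.8), (45.5, -8.5), (71.2, -4.8)]]
```

{"op": "jog_arm", "data": {"plan": [{"gripper":50,"delta_pos":[0.8,0,0],"spin":-0.3},{"gripper":50,"delta_pos":[0.8,0,0.1],"spin":-0.3},{"gripper":50,"delta_pos":[0.8,0,0],"spin":0},{"gripper":50,"delta_pos":[0.8,0,0.1],"spin":0},{"gripper":50,"delta_pos":[0.5,0,0],"spin":0},{"gripper":50,"delta_pos":[0.3,0,0],"spin":0},{"gripper":50,"delta_pos":[0,0,0],"spin":0},{"gripper":50,"delta_pos":[0,0,0],"spin":0}]}}

```text
time: 31.8
tool_pos: [593.8, -147.2, 123.0]
tcp_rot: [179.8, -3.1, 8.4]
force: [-1.3, -0.2, 0.6]
opening: 50.3
```

```bash
python3 m.py
```

```text
31.8 [ 593.8 -147.2  123. ] [179.83  -3.05   8.36] F [-1.3 -0.2  0.6] op 50.3
TCP in stand x,y: [-71.1  -3.1]
scene y -40 front z108 [(62.2, -17.1), (66.5, 4.5)] rear z108 [(-74.5, -3.7), (-59.0, 6.4), (-48.5, 12.7)]
scene y -25 front z108 [(40.5, -0.6), (61.5, -13.3)] rear z108 [(-62.2, 6.6), (-58.8, 7.1), (-42.8, 9.5)]
scene y -10 front z108 [(40.8, -1.2), (61.0, -13.6)] rear z108 [(-71.8, -2.3), (-59.8, 8.7), (-42.5, 11.1)]
scene y 5 front z108 [(61.8, -21.6), (67.5, 4.5)] rear z108 [(-72.2, 3.6), (-59.8, 7.4), (-45.0, 11.0)]
scene y 20 front z108 [(61.0, -17.9), (71.8, -2.3)] rear z108 [(-77.2, 7.5), (-59.0, 5.7), (-44.0, 12.4)]
scene y 33 front z108 [(60.5, -16.0), (71.8, -2.5)] rear z108 [(-66.0, -4.3), (-59.5, 5.1), (-43.2, 11.8)]
ledge z98 [[(-60.0, 5.3), (-51.2, 6.1)], [(-61.2, -9.2), (-55.8, 3.1)], [(-61.2, -9.1), (-55.8, 2.4)]]
side [[(-51.5, 9.0), (45.0, -9.0), (51.0, -2.6), (67.0, 1.3)], [(-53.5, -4.0), (45.5, -9.2), (52.0, 1.9), (66.0, -7.6)], [(-66.5, 16.6), (-51.8, -2.6), (46.2, -8.8), (70.8, -4.1)]]
```

{"op": "jog_arm", "data": {"plan": [{"gripper":50,"delta_pos":[-0.5,0,0],"spin":0},{"gripper":50,"delta_pos":[-2,0,-0.2],"spin":0},{"gripper":50,"delta_pos":[-5,0,-0.5],"spin":0},{"gripper":50,"delta_pos":[-8,0,-1],"spin":0},{"gripper":50,"delta_pos":[-8,0,-1],"spin":0},{"gripper":50,"delta_pos":[-8,0,-1],"spin":0},{"gripper":50,"delta_pos":[-8,0,-1],"spin":0},{"gripper":50,"delta_pos":[0,0,0],"spin":0}]}}

```text
time: 32.65
tool_pos: [552.5, -152.8, 126.6]
tcp_rot: [179.8, -3.3, 8.4]
force: [-0.2, -0.1, -0.3]
opening: 50.1
```

```bash
python3 m.py
python3 - <<'E'
from h import *
a=read_camera("scene");cv2.imwrite("pics/a10.png",cv2.resize(a[225:315,210:330],None,fx=6.5,fy=6.5,interpolation=cv2.INTER_CUBIC))
E
```

```text
32.65 [ 552.5 -152.8  126.6] [179.82  -3.29   8.4 ] F [-0.2 -0.1 -0.3] op 50.1
TCP in stand x,y: [-112.7   -3.7]
scene y -40 front z108 [(62.2, -14.3), (66.5, 4.2)] rear z108 [(-58.5, 10.0), (-48.2, -0.8), (-44.2, 0.6)]
scene y -25 front z108 [(49.8, 0.9), (61.5, -12.8)] rear z108 [(-69.8, 0.9), (-66.5, -0.6), (-58.8, 10.6)]
scene y -10 front z108 [(44.0, -1.1), (62.2, -16.0)] rear z108 [(-72.8, -0.7), (-66.8, -0.6), (-59.0, 10.3)]
scene y 5 front z108 [(61.8, -20.9), (67.2, 3.1)] rear z108 [(-59.5, 13.1), (-45.5, -0.9), (-43.0, 1.1)]
scene y 20 front z108 [(61.5, -16.5), (71.0, -1.6)] rear z108 [(-76.5, -0.7), (-72.8, 0.6), (-60.0, 13.4)]
scene y 33 front z108 [(61.2, -17.6), (72.5, -4.0)] rear z108 [(-60.0, 12.2), (-52.0, -0.8), (-42.2, 1.3)]
ledge z98 [[(-61.5, 10.1), (-54.8, -1.3)], [(-61.2, -9.7), (-56.0, 3.0)], [(-61.2, -10.2), (-56.5, 3.0)]]
side [[(-53.0, -2.0), (44.2, -8.5), (55.0, 2.1), (60.0, -1.4)], [(-53.5, -3.4), (45.5, -9.4), (52.5, 1.3), (65.5, -6.9)], [(-66.5, 16.8), (-52.0, -2.1), (46.8, -9.2), (69.2, -4.9)]]
```

View pics/a10.png

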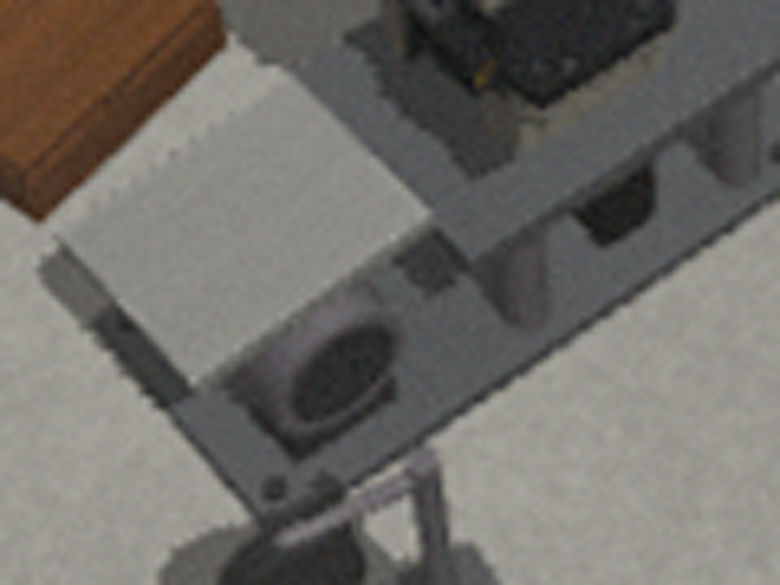

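The plate is on the cylinder, squarely across it. The rear edge (crop (430,212)) is about 1.5–2 mm clear of the ledge and the fingers are off. I'll back the arm away and check with both cameras.

{"op": "jog_arm", "data": {"plan": [{"gripper":50,"delta_pos":[-8,0,-5],"spin":0},{"gripper":50,"delta_pos":[-15,0,-15],"spin":0},{"gripper":50,"delta_pos":[-15,0,-25],"spin":0},{"gripper":50,"delta_pos":[-10,-10,-30],"spin":0},{"gripper":50,"delta_pos":[0,-25,-30],"spin":0},{"gripper":50,"delta_pos":[0,-40,-20],"spin":0},{"gripper":50,"delta_pos":[0,-45,0],"spin":0},{"gripper":50,"delta_pos":[0,-45,0],"spin":0}]}}

```text
time: 33.55
tool_pos: [472.5, -0.7, 254.4]
tcp_rot: [179.7, -3.6, 7.6]
force: [1.3, 0.7, -0.0]
opening: 49.8
```

{"op": "jog_arm", "data": {"plan": [{"gripper":50,"delta_pos":[0,-45,0],"spin":0},{"gripper":50,"delta_pos":[0,-45,0],"spin":0},{"gripper":50,"delta_pos":[0,-45,0],"spin":0},{"gripper":50,"delta_pos":[0,-40,0],"spin":0},{"gripper":50,"delta_pos":[0,-20,0],"spin":0},{"gripper":50,"delta_pos":[0,0,0],"spin":0},{"gripper":50,"delta_pos":[0,0,0],"spin":0},{"gripper":50,"delta_pos":[0,0,0],"spin":0}]}}

```text
time: 34.35
tool_pos: [442.7, 204.7, 257.4]
tcp_rot: [179.8, -4.0, 8.2]
force: [0.2, -0.3, 0.9]
opening: 50.3
```

```bash
sed -i 's/("scene",):$/("scene","top"):/' m.py; python3 m.py
python3 - <<'E'
from h import *
b=read_camera("top");a=read_camera("scene")
for n in("master_mid","plate","slim","ring_gauge","gauge_case","indicator"):
    for c in("scene","top"):print(c,n,[(round(d["confidence"],2),np.round(d["point"]).tolist()) for d in landmark_of(c,n)][:4])
E
```

```text
34.35 [442.7 204.7 257.4] [179.85  -4.01   8.15] F [ 0.2 -0.3  0.9] op 50.3
TCP in stand x,y: [-178.8  364.3]
scene y -40 front z108 [(62.2, -14.4), (66.8, 4.6)] rear z108 [(-66.5, -0.6), (-58.5, 9.3), (-48.0, -0.6)]
scene y -25 front z108 [(36.0, -0.9), (61.8, -12.5)] rear z108 [(-73.0, 0.8), (-58.5, 10.5), (-52.0, -0.6)]
scene y -10 front z108 [(48.8, -0.6), (62.0, -15.9)] rear z108 [(-73.5, -1.0), (-71.0, 0.9), (-58.8, 9.9)]
scene y 5 front z108 [(61.8, -21.6), (67.5, 2.8)] rear z108 [(-77.0, 0.9), (-59.5, 13.9), (-47.2, -1.1)]
scene y 20 front z108 [(61.0, -16.4), (71.8, -1.2)] rear z108 [(-77.2, 0.9), (-60.0, 13.4), (-54.0, -1.3)]
scene y 33 front z108 [(61.5, -18.2), (72.5, -2.7)] rear z108 [(-60.2, 13.1), (-54.0, -0.7), (-42.2, 1.5)]
ledge z98 [[(-72.0, 2.4), (-61.5, 10.0)], [(-60.8, -9.3), (-56.2, 2.4)], [(-61.0, -9.2), (-56.0, 3.0)]]
side [[(-52.2, -2.4), (-1.0, 1.4), (44.2, -8.3), (67.8, 1.5)], [(-53.5, -2.8), (45.8, -9.4), (51.8, 2.2), (66.5, -7.4)], [(-66.5, 16.3), (-52.0, -2.4), (46.8, -8.7), (70.2, -4.4)]]
top y -40 front z108 [(61.2, 3.3), (69.8, -0.4)] rear z108 [(-64
[... 897 characters left out ...]
p master_mid [(0.53, [663.0, -139.0, 92.0])]
scene plate [(0.9, [321.0, -563.0, -4.0]), (0.85, [190.0, -347.0, -5.0]), (0.81, [413.0, -354.0, 0.0]), (0.74, [663.0, -141.0, 97.0])]
top plate [(0.69, [413.0, -354.0, -2.0]), (0.65, [663.0, -134.0, 94.0]), (0.59, [188.0, -350.0, 0.0]), (0.58, [320.0, -565.0, -0.0])]
scene slim [(0.62, [579.0, 175.0, -1.0])]
top slim [(0.92, [581.0, 174.0, 3.0])]
scene ring_gauge [(0.67, [541.0, 323.0, 1.0])]
top ring_gauge [(0.35, [578.0, 175.0, 3.0])]
scene gauge_case [(0.89, [676.0, -324.0, 3.0]), (0.72, [660.0, -82.0, 64.0])]
top gauge_case [(0.87, [672.0, -318.0, 0.0])]
scene indicator [(0.61, [676.0, 35.0, -2.0])]
top indicator [(0.97, [675.0, 35.0, -1.0])]
```

```bash
python3 -c "
from rig import workorder
print(workorder.hand_in())"
```

```text
the job is handed in; nothing more can be done
None
```

The master cylinder is lying in the V cradle and the plate is balanced across its round top, clear of the ledge. I handed the job in at about 34.5 s of robot time, and no verdict is reported.

**How it was done:**
- My first try at tipping the master against the bench only lifted it. I then tipped it in the pads against the side of the fixed ledge and laid it down in the V. It dropped the last few mm when I eased the grip to 3 N.
- I nudged the plate sideways a few mm on the ledge to centre it, then pushed it off from behind with two fingers, without lifting it.

**Last checks, arm backed well away:**

| Check | Result |
|---|---|
| Master along the V | Centred within a few mm |
| Plate centre past the cylinder axis | About 1 mm |
| Gap between plate and ledge | About 1.5–2 mm by the scene camera; the top camera also shows a dark gap |
| Plate tilt | About 1–2° nose-down |
| Plate squareness to the cylinder | About 1° off |
| Slim cylinder, ring gauge, case, indicator | Where they were, within a few mm measuring error |

**Disagreements:**
- The two cameras differ by about 0.8 mm on where the ledge edge is, so the plate centre could be up to 1.5 mm past the axis.
- One top-camera reading of the master's middle came out at z = 92 mm, which I took as an error; the scene camera gave 68 mm.
- The top camera's last ring gauge reading landed on the slim cylinder; the scene camera had the ring in its place.
- The tool had drifted about 4° off vertical by the end, with no visible effect.

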